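# Close and zero the tube length gauge

## Task

Close the tube length gauge and zero it. With the fingertips press the ribbed release button on the carriage down and keep it down while you push the carriage all the way to its end stop, jaw against anvil; then let the button come up so that the carriage is locked there, and press the large key on the readout right down and let it go. Nothing is to be picked up: leave the gauge standing where it is, do not press the small key and leave the short tube, the jar and the small plate beside it where they are.

Things in the scene. Friction and masses are not known exactly. Their poses are not given: they have to be found in the camera images.
- gauge: Bench length gauge: loose, about 4.5 kg, on rubber feet. Grey base 330 mm long (its y), 110 mm wide (its x), top 22 mm above the bench. Origin: centre of the underside; z up, x away from the robot at yaw 0, y along the guide bar towards anvil and readout. Guide bar 24 mm wide, top at z 50 mm, at x +22 mm; two thin work rods at x -18 and -36, z 42 mm; tail bracket y -164 to -146, 58 mm high.
- anvil_face (a point): Centre of the anvil's 18 mm steel disc at the closed end, gauge x -27, y +59.5, z 58 mm; axes as the gauge. Behind it the anvil bracket, y +62 to +84, x -50 to +48 mm, 90 mm high. Beyond, y +90 to +160 mm, the readout: grey box, top at z 50 mm, dark display in its far half, two off-white keys in its near half.
- slide (a joint): Opening of the gauge in m, the gap from carriage jaw to anvil: 0 = closed, on the end stop; 0.15 = fully open. The carriage is a steel block on the bar (gauge x 0 to 44 mm, 60 mm long, top at z 57 mm) and closes towards gauge +y. Unlocked, it runs with about 1 N of friction; locked, it does not move and a hard push (25 N or so) shoves the whole gauge.
- button (a joint): How far the release button is down, in m: 0 = up, locked; 0.007 = fully down. Sprung: 4 N to start, 6.5 N at the bottom. Its V tooth meshes with a rack under the bar, notches every 4 mm, one exactly at the closed position. Pressed past about 0.004 the tooth is clear (go to the bottom to be sure). Let up, it drops into the nearest notch and centres the carriage there (up to 2 mm).
- button_top (a point): Centre of the top of the release button: black ribbed cap, 36 mm (gauge x) by 30 mm (gauge y), on the carriage, 72 mm above the bench when up. Axes as the gauge. The back of the jaw plate rises 23 mm from the button's centre on the anvil side, to 18 mm above the button's top.
- jaw_back (a point): Point on the back face (towards the button) of the carriage's jaw plate, 8 mm below its top edge, above the bar's middle; it moves with the carriage. The plate is 10.5 mm thick, gauge x -44 to +44 mm, top at z 90 mm. A finger that presses the button can push against it.
- zero_key (a joint): How far the large key is down, in m: 0 = up, 0.004 = fully down. Sprung; about 2 N to start, 5.5 N at the bottom.
- zero_key_top (a point): Centre of the top of the large (zero) key: round, off-white, 21 mm across, standing 6 mm above the readout's top (z 56 mm above the bench), at gauge x -22, y +142 mm, the key further from the anvil.
- mode_key (a joint): How far the small key is down, in m: 0 = up, 0.004 = fully down. It is to be left alone.
- mode_key_top (a point): Centre of the top of the small key: round, off-white, 13 mm across, same height as the large one, at gauge x -22, y +104 mm, 38 mm from the large key on the anvil side.
- tube: Short cream ceramic tube standing on end, 21 mm across, 31 mm high, origin at the centre of its underside; bystander behind the gauge (its +x side).
- jar: White plastic jar with a ribbed screw cap, 57 mm across, 74 mm high, standing behind the gauge towards its tail; origin at the centre of its underside; bystander.
- plate: Small off-white glazed ceramic plate, 23 x 23 x 8 mm, lying on the bench in front of the gauge; origin at the centre of its underside; bystander.

How it is judged:
On the way, in this order (a step that is already met when the one before it is completed fails the run):
1. the release button is pressed while the gauge is still open (value of joint button above 0.0025 m and value of joint slide above 0.05 m), for 0.2 s.
2. the carriage reaches the end stop with the button still held down (value of joint button above 0.0025 m and value of joint slide below 0.0015 m), for 0.1 s.
3. the button is let up and the carriage stays locked at the end stop (value of joint button below 0.0008 m and value of joint slide below 0.0015 m), for 0.2 s.
4. the large key is pressed down with the gauge closed (all of step 3 and value of joint zero_key above 0.002 m), for 0.1 s.
At the end, for the whole second after the job is handed in: The carriage is on its end stop (opening under 1.5 mm) and locked (button up, within 0.8 mm), both keys are up, and the gauge stands level within 20 mm of where it stood (all of step 3 and value of joint each of zero_key, mode_key below 0.001 m and distance of gauge from where it was at the start of the episode below 0.02 m and angle between gauge's own z axis and vertical below 0.03 rad and linear speed of gauge below 0.01 m/s); the robot touches nothing.
It fails at once if the small key is pressed (value of joint mode_key above 0.0015 m).
It fails at once if the gauge is shoved more than 20 mm, lifted or tipped (distance of gauge from where it was at the start of the episode above 0.02 m or height (world z) of gauge above 0.006 m or angle between gauge's own z axis and vertical above 0.06 rad).
It fails at once if the tube, the jar or the plate is moved, lifted or knocked over (distance of any of tube, jar, plate from where it was at the start of the episode above 0.015 m or angle between any of tube, jar, plate's own z axis and vertical above 0.3 rad).
It also fails if it takes over 45 s, if anything falls off the work surface, if the arm or the gripper's body presses on something with over 40 N, if the wrist force passes 120 N, or if a joint passes its speed limit or range.

## Robot

A 7-joint arm with a two-finger parallel gripper is mounted at the origin on a cart in front of the work surface, level with it; the furniture and walls round the work are solid. World frame = base frame: x ahead of the robot, y to its left, z up, the work surface at z = 0. Lengths are in m, angles in rad, forces in N, time in s.
With the tool pointing down it reaches from about 0.4 to 0.85 m from the base axis. Payload 4.5 kg.
Tool frame: the origin (TCP) lies at the very end of the fingers, on their centre line; the grasp point (between the pads) lies 19 mm behind it; z points along the fingers, y is the line along which they close (so a half turn about z gives the same grasp; the last joint's range is limited). The gripper opens to 88 mm and grips with 3 to 60 N. Pads are 18 mm wide; open, the fingers measure 123 mm over their backs; the gripper's body (75 mm by 187 mm) begins 45 mm behind the grasp point.
Start: joints at [1.216, 0.689, -0.195, 1.565, 0.157, 0.902, -0.215], TCP at [0.237, -0.578, 0.213] pointing down, gripper open.
Joint ranges: [-3.01, 3.01], [-0.46, 2.08], [-1.47, 1.51], [0.13, 2.56], [-1, 4.14], [0.04, 2.09], [-2.66, 2.66]. Speed limits (rad/s): [2.57, 2.57, 3.14, 3.14, 3.14, 3.14, 3.14].

## Interface

Orientations are given as a unit quaternion [x, y, z, w].
In Python, from plant import r, eyes, nets gives the robot as it stands.
- The arm moves only by the shell command python3 -m pendant 'ROWS' [FORCE]. ROWS is JSON, a list of rows, each an object of numbers: "claw": the opening, from 0 (shut) to 1 (fully open); "dx", "dy", "dz": the shift along the world's x, y, z in mm; "twist": the turn about the world's z in rad. In form: [{"claw": .., "dx": .., "dy": .., "dz": .., "twist": ..}, ...]. A call has 1 to 8 rows; each row is the pose to reach, as a shift and turn from the pose commanded when the call began; what a row does not reach only later rows make up. A row lasts 1/10 s, in which the tool goes at most 50 mm and 8.59 degrees, less where a joint would pass 70% of its speed; a pose out of reach is approached as far as the arm can. A call with a gripper value outside its range is refused whole. The fingers move at their own pace and stop on an object; FORCE is the grip in N (left out, the last holds). Time passes only in rows, so rows that repeat a pose let the fingers close. It gives the time, the measured TCP pose, the force, the opening and the grip force at its end, in the units of the state.
- r.get_state(): the state, without advancing time (a new reading comes with each control period).
- eyes.snapshot(name): name is "scene" or "side" or "wrist"; returns (picture, depth): 400x640x3 uint8, blue, green, red; 400x640 float32, m along the optical axis (not along the pixel's ray), 0 where there is no reading.
- eyes.camera_info(name): a dict with "K" (3x3 intrinsics, pixels), "D" ([k1, k2, p1, p2, k3] as OpenCV has them; the pictures are not rectified), "world_to_cam" (4x4, takes a point from world to camera coordinates); the wrist camera has in their place "T_tool_cam" (4x4, takes a point from camera to tool coordinates, whose origin is the TCP and whose axes are the flange's). Camera axes: x right, y down, z forward; pixel columns grow to the right and rows downward; lengths in m; the calibration is good to about 2 mm. A picture is of the moment at which its call begins: read the wrist's pose just before it. camera_info takes no time and is no camera call.
- r.finish_job(): hands the job in; it is judged then, once.
Trained networks look in the newest picture that a camera, given by its name, has taken for a name from the list of things; names that differ only in an ending like _2 or _b are one class to them, and where a whole thing is asked for, a point or a joint stands for the part that bears it (a point fixed in the world has none). Each returns a list of dicts, best first, with "confidence" (0 to 1); they miss things now and then, are a little off and sometimes report something else, mostly with a low value. They report only what shows in the picture. A call takes as long as a camera call.
- nets.spot_in(camera, query): "box" ([left, top, width, height] as shares, 0 to 1, of the picture: columns of its width, rows of its height, round what is visible of it).
- nets.place_of(camera, query): "position" ([column, row] as shares, 0 to 1, of the picture: columns of its width, rows of its height: a listed point, or the origin of a listed thing).
The state is a dict: "clock": time; "q": joint angles; "qd": joint speeds; "joint_torque": joint torques, N m; "tool_pos": TCP position; "eef_rot": TCP orientation; "contact_force": force on the tool from outside, world axes, zero at the start; "moment": the same for the moment, N m; "opening": opening from 0.0 (shut) to 1.0 (fully open); "finger_force": force on a finger pad.
Only numpy, scipy, OpenCV 4.12 (cv2) and the standard library are available. Lean on these libraries where they do the work, as an engineer would, in place of code of your own. Each camera call takes 0.05 s, during which the arm holds its last target. There are 200 camera calls.

## Working session

There is one attempt and no reset: what is moved stays moved. The work goes in short steps, Python scripts to look and compute and a shell command to move; the robot and the scene stay as the last step left them, time stands still between calls to the robot, and variables do not carry over. Pictures are saved under pics/ and viewed, at most 11 in all, crops included, and the job is handed in when it is done.

```bash
mkdir -p pics; cat > h.py <<'E'
import numpy as np, cv2
from plant import r, eyes, nets
from scipy.spatial.transform import Rotation as R
def cam(name):
    i=eyes.camera_info(name); K=np.array(i["K"]);D=np.array(i["D"])
    if "world_to_cam" in i: T=np.linalg.inv(np.array(i["world_to_cam"]))
    else:
        s=r.get_state(); W=np.eye(4); W[:3,:3]=R.from_quat(s["eef_rot"]).as_matrix(); W[:3,3]=s["tool_pos"]
        T=W@np.array(i["T_tool_cam"])
    return K,D,T
def onz(c,uv,z):
    K,D,T=c; n=cv2.undistortPoints(np.array([[uv]],float),K,D)[0,0]
    d=T[:3,:3]@np.array([n[0],n[1],1]); o=T[:3,3]; return o+d*(z-o[2])/d[2]
def proj(c,P):
    K,D,T=c; M=np.linalg.inv(T)
    return cv2.projectPoints(np.array(P,float).reshape(-1,1,3),cv2.Rodrigues(M[:3,:3])[0],M[:3,3],K,D)[0][:,0]
E
python3 - <<'E'
from h import *
s=r.get_state(); print(s["clock"],s["tool_pos"],s["eef_rot"],s["contact_force"],s["opening"])
Z=dict(gauge=0,anvil_face=.058,button_top=.072,jaw_back=.082,zero_key_top=.056,mode_key_top=.056)
for n in("scene","side"):
    c=cam(n); im,d=eyes.snapshot(n); cv2.imwrite(f"pics/{n}0.png",im)
    for q in Z:
        for o in nets.place_of(n,q)[:1]:
            uv=np.array(o["position"])*[640,400]; print(n,q,round(o["confidence"],2),uv.round(),onz(c,uv,Z[q]).round(3))
E
```

```text
0.0 [ 0.23662122 -0.57773368  0.21262037] [ 9.81155652e-01  1.93216808e-01 -2.54324986e-04 -8.87295374e-04] [-0.34990547 -0.39907173  0.00956248] 1.0013247515514372
scene gauge 0.76 [337. 261.] [0.512 0.086 0.   ]
scene anvil_face 0.94 [301. 230.] [0.468 0.136 0.058]
scene button_top 0.72 [376. 234.] [0.548 0.024 0.072]
scene jaw_back 0.88 [368. 223.] [0.551 0.05  0.082]
scene zero_key_top 0.48 [264. 224.] [0.428 0.2   0.056]
side gauge 0.91 [324. 259.] [0.509 0.082 0.   ]
side anvil_face 0.93 [292. 224.] [0.46  0.128 0.058]
side button_top 0.58 [365. 240.] [0.56  0.025 0.072]
side jaw_back 0.85 [351. 229.] [0.543 0.048 0.082]
side zero_key_top 0.43 [269. 207.] [0.435 0.201 0.056]
```

View pics/scene0.png

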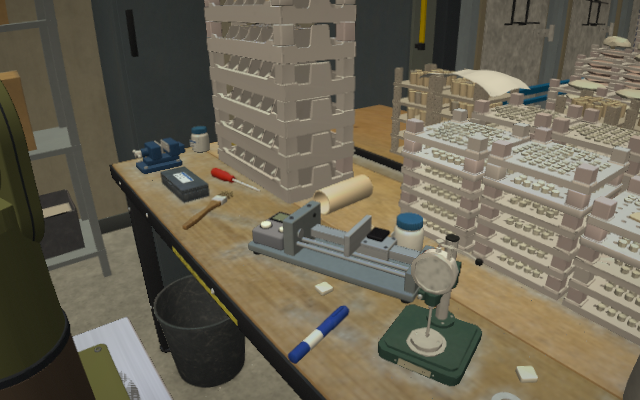

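View pics/side0.png

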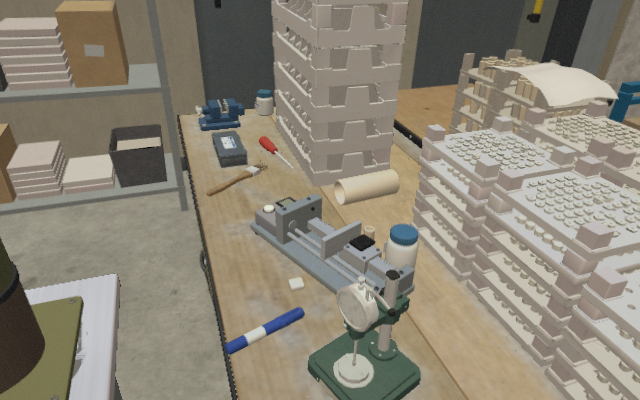

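The scene view shows the gauge with its tail to the right: button (377,236), jaw plate (352,232), large key (267,224). A dial stand is near the tail at (433,270), the jar is behind it and the plate in front at (323,288). The side view agrees, with the button at (365,240) and the large key at (269,209). I'll fit the gauge pose and check how high the stand is.

```bash
python3 - <<'E'
from h import *
from scipy.optimize import least_squares
obs=[("scene",[337,261],(0,0,0)),("scene",[301,230],(-.027,.0595,.058)),("scene",[264,224],(-.022,.142,.056)),
("side",[324,259],(0,0,0)),("side",[292,224],(-.027,.0595,.058)),("side",[269,207],(-.022,.142,.056))]
bt=[("scene",[376,234]),("side",[365,240])]
C={n:cam(n) for n in("scene","side")}
def G(p,l): 
    c,s=np.cos(p[2]),np.sin(p[2]); return [p[0]+c*l[0]-s*l[1],p[1]+s*l[0]+c*l[1],l[2]]
def f(p): 
    e=[proj(C[n],G(p,l))[0]-uv for n,uv,l in obs]+[proj(C[n],G(p,(.022,p[3],.072)))[0]-uv for n,uv in bt]
    return np.ravel(e)
o=least_squares(f,[.51,.084,.4,-.07],loss="soft_l1"); print(o.x.round(4),f(o.x).round(1))
print("button",np.round(G(o.x,(.022,o.x[3],.072)),3),"key",np.round(G(o.x,(-.022,.142,.056)),3))
for n in C:
    K,D,T=C[n]; _,d=eyes.snapshot(n); v,u=np.mgrid[0:400:2,0:640:2]; z=d[::2,::2].ravel()
    uv=np.stack([u.ravel(),v.ravel()],1).astype(float)[z>0]; z=z[z>0]
    q=cv2.undistortPoints(uv[:,None],K,D)[:,0]; P=(np.c_[q,np.ones(len(q))]*z[:,None])@T[:3,:3].T+T[:3,3]
    m=(P[:,0]>.2)&(P[:,0]<.75)&(P[:,1]>-.6)&(P[:,1]<.35)&(P[:,2]>.1)&(P[:,2]<.6)
    Q=P[m]
    for z0 in np.arange(.1,.45,.05):
        s=Q[(Q[:,2]>=z0)&(Q[:,2]<z0+.05)]
        if len(s): print(n,z0.round(2),len(s),s.min(0).round(2),s.max(0).round(2))
print(eyes.camera_info("wrist")["T_tool_cam"])
E
```

```text
[ 0.5092  0.0832  0.4071 -0.0719] [-0.2  1.1 -0.3  3.2  1.2 -1.2  0.1 -0.6  0.3  0.3 -1.4 -0.6  3.7 -2.2
 -1.6 -0.1]
button [0.558 0.026 0.072] key [0.433 0.205 0.056]
scene 0.1 1819 [ 0.43 -0.33  0.1 ] [0.75 0.35 0.15]
scene 0.15 2085 [ 0.43 -0.32  0.15] [0.75 0.35 0.2 ]
scene 0.2 820 [ 0.58 -0.24  0.2 ] [0.75 0.35 0.25]
scene 0.25 235 [0.57 0.34 0.25] [0.75 0.35 0.3 ]
scene 0.3 210 [0.57 0.34 0.3 ] [0.75 0.35 0.35]
scene 0.35 138 [0.58 0.34 0.35] [0.75 0.35 0.4 ]
scene 0.4 237 [0.57 0.34 0.4 ] [0.75 0.35 0.45]
side 0.1 2122 [ 0.44 -0.34  0.1 ] [0.75 0.35 0.15]
side 0.15 2689 [ 0.44 -0.32  0.15] [0.75 0.35 0.2 ]
side 0.2 1251 [ 0.58 -0.24  0.2 ] [0.75 0.35 0.25]
side 0.25 286 [0.58 0.34 0.25] [0.75 0.35 0.3 ]
side 0.3 258 [0.58 0.34 0.3 ] [0.75 0.35 0.35]
side 0.35 177 [0.58 0.34 0.35] [0.75 0.35 0.4 ]
side 0.4 62 [0.58 0.34 0.4 ] [0.75 0.35 0.41]
[[-1.09405003e-03 -9.53060037e-01 -3.02779406e-01  7.87787702e-02]
 [ 9.99998824e-01 -1.36819729e-03  6.93327939e-04 -3.86919675e-04]
 [-1.07504512e-03 -3.02778291e-01  9.53060413e-01 -1.71245802e-01]
 [ 0.00000000e+00  0.00000000e+00  0.00000000e+00  1.00000000e+00]]
```

```bash
python3 -m pendant '[{"claw":0,"dz":45},{"claw":0,"dz":90,"dx":10,"dy":20,"twist":0.1},{"claw":0,"dx":25,"dy":65,"dz":90,"twist":0.2},{"claw":0,"dx":40,"dy":110,"dz":90,"twist":0.32},{"claw":0,"dx":57,"dy":155,"dz":90,"twist":0.44},{"claw":0,"dx":73,"dy":200,"dz":90,"twist":0.56},{"claw":0,"dx":90,"dy":246,"dz":90,"twist":0.68},{"claw":0,"dx":107,"dy":292,"dz":90,"twist":0.8}]' 20
python3 -m pendant '[{"claw":0,"dx":15,"dy":45,"twist":0.1},{"claw":0,"dx":31,"dy":90,"twist":0.2},{"claw":0,"dx":48,"dy":136,"twist":0.3},{"claw":0,"dx":65,"dy":182,"twist":0.4},{"claw":0,"dx":82,"dy":228,"twist":0.5},{"claw":0,"dx":99,"dy":274,"twist":0.6},{"claw":0,"dx":116,"dy":320,"twist":0.7},{"claw":0,"dx":133,"dy":366,"twist":0.788}]'
python3 -m pendant '[{"claw":0,"dx":13,"dy":50},{"claw":0,"dx":13,"dy":50},{"claw":0,"dx":13,"dy":50}]'
cat > look.py <<'E'
from h import *
import sys
s=r.get_state(); print(s["clock"],np.round(s["tool_pos"],3),R.from_quat(s["eef_rot"]).as_matrix().round(2).tolist(),np.round(s["q"],2),s["opening"],np.round(s["contact_force"],1))
c=cam("wrist"); im,d=eyes.snapshot("wrist"); cv2.imwrite(sys.argv[1],im)
Z=dict(anvil_face=.058,button_top=.072,jaw_back=.082,zero_key_top=.056,mode_key_top=.056,gauge=0)
for q in Z:
    for o in nets.place_of("wrist",q)[:2]:
        uv=np.array(o["position"])*[640,400]; print(q,round(o["confidence"],2),uv.round(),onz(c,uv,Z[q]).round(4))
E
python3 look.py pics/w1.png
```

```text
0.8 [ 0.237 -0.578  0.213] [[0.93, 0.38, 0.0], [0.38, -0.93, -0.0], [-0.0, 0.0, -1.0]] [ 1.22  0.69 -0.19  1.57  0.16  0.9  -0.22] 1.0010380256323466 [ 0.9 -1.2 -0.6]validation failed for argument at $[0]...
validation failed for argument at $[0]...
validation failed for argument at $[0]...
```

View pics/w1.png

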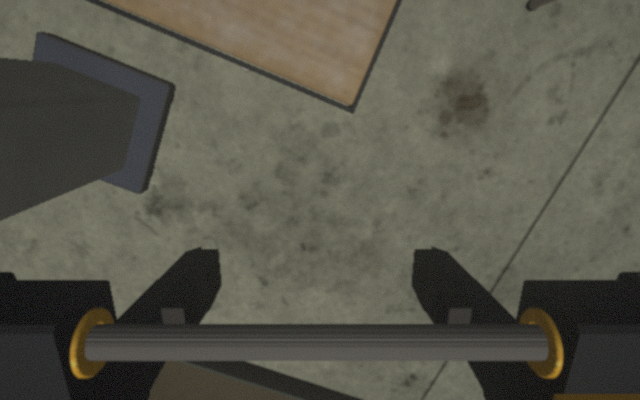

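The moves were refused, so the wrist picture only shows the floor and the open fingers. I think each row needs all five keys.

```bash
python3 -m pendant '[{"claw":0,"dx":0,"dy":0,"dz":45,"twist":0},{"claw":0,"dz":90,"dx":10,"dy":20,"twist":0.1},{"claw":0,"dx":25,"dy":65,"dz":90,"twist":0.2},{"claw":0,"dx":40,"dy":110,"dz":90,"twist":0.32},{"claw":0,"dx":57,"dy":155,"dz":90,"twist":0.44},{"claw":0,"dx":73,"dy":200,"dz":90,"twist":0.56},{"claw":0,"dx":90,"dy":246,"dz":90,"twist":0.68},{"claw":0,"dx":107,"dy":292,"dz":90,"twist":0.8}]' 20
```

```text
clock: 1.95
tool_pos: [0.3443, -0.2847, 0.3038]
eef_rot: [0.827, 0.562, 0.0, 0.001]
contact_force: [0.9, 0.3, 0.2]
opening: 0.295
finger_force: 0.0
```

```bash
python3 -m pendant '[{"claw":0,"dx":16,"dy":46,"dz":0,"twist":0.1},{"claw":0,"dx":32,"dy":92,"dz":0,"twist":0.2},{"claw":0,"dx":48,"dy":138,"dz":0,"twist":0.3},{"claw":0,"dx":64,"dy":184,"dz":0,"twist":0.4},{"claw":0,"dx":80,"dy":230,"dz":0,"twist":0.5},{"claw":0,"dx":96,"dy":276,"dz":0,"twist":0.6},{"claw":0,"dx":112,"dy":322,"dz":0,"twist":0.7},{"claw":0,"dx":128,"dy":368,"dz":0,"twist":0.79}]'
python3 -m pendant '[{"claw":0,"dx":18,"dy":47,"dz":0,"twist":0},{"claw":0,"dx":18,"dy":47,"dz":0,"twist":0},{"claw":0,"dx":18,"dy":47,"dz":0,"twist":0}]'
python3 look.py pics/w2.png
```

```text
clock: 2.75
tool_pos: [0.4724, 0.0833, 0.3037]
eef_rot: [0.548, 0.837, 0.0, 0.0]
contact_force: [1.2, -0.0, -0.1]
opening: 0.008
finger_force: 0.0
clock: 3.05
tool_pos: [0.4897, 0.1297, 0.3032]
eef_rot: [0.548, 0.836, -0.0, -0.0]
contact_force: [-0.5, -0.9, -0.7]
opening: 0.005
finger_force: 0.0
3.05 [0.49  0.13  0.303] [[-0.4, 0.92, -0.0], [0.92, 0.4, 0.0], [0.0, -0.0, -1.0]] [ 0.12  0.49 -0.73  1.77  0.38  1.02 -0.34] 0.005081870116024394 [-0.5 -0.9 -0.7]
anvil_face 0.98 [294. 148.] [0.4617 0.1292 0.058 ]
button_top 0.59 [330. 255.] [0.5538 0.0261 0.072 ]
jaw_back 0.82 [333. 243.] [0.5485 0.0461 0.082 ]
zero_key_top 0.48 [297.  79.] [0.4348 0.202  0.056 ]
mode_key_top 0.67 [298. 113.] [0.4503 0.1679 0.056 ]
gauge 0.82 [314. 187.] [0.5083 0.0808 0.    ]
gauge 0.42 [254. 202.] [0.4392 0.0274 0.    ]
```

View pics/w2.png

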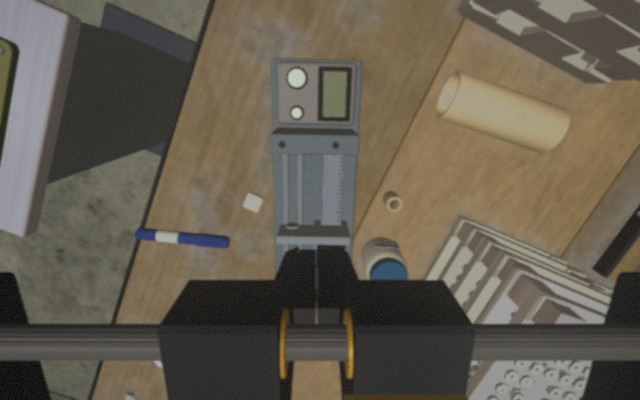

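The wrist view shows the gauge upright in the picture: large key (297,78), small key (297,113), jaw plate (313,240). The closed fingers are near (315,260), with the jar at (387,265) and crates at lower right from (465,225). The fits agree at origin (0.5105, 0.082) and yaw 0.41. Next I'll check that the gripper body clears the stand and the crates.

```bash
python3 - <<'E'
from h import *
A=[]
for n in("scene","side"):
    K,D,T=cam(n); _,d=eyes.snapshot(n); v,u=np.mgrid[0:400,0:640]; z=d.ravel()
    uv=np.stack([u.ravel(),v.ravel()],1).astype(float)[z>0]; z=z[z>0]
    q=cv2.undistortPoints(uv[:,None],K,D)[:,0]; A.append((np.c_[q,np.ones(len(q))]*z[:,None])@T[:3,:3].T+T[:3,3])
P=np.vstack(A); c,s=np.cos(.41),np.sin(.41); d=P-[.5105,.082,0]
gx=c*d[:,0]+s*d[:,1]; gy=-s*d[:,0]+c*d[:,1]
H,xe,ye=np.histogram2d(gx,gy,bins=[np.arange(-.2,.32,.04),np.arange(-.3,.22,.04)])
from scipy.stats import binned_statistic_2d as b
m=(P[:,2]>.02)&(P[:,2]<.28)
h=b(gx[m],gy[m],P[m,2],lambda a:np.percentile(a,98),bins=[xe,ye])[0]
print("cols gy",(ye[:-1]*1000).round().astype(int))
for i in range(len(h)): print(int(round(xe[i]*1000)),np.nan_to_num(h[i]*1000).astype(int))
E
```

```text
cols gy [-300 -260 -220 -180 -140 -100  -60  -20   20   60  100  140]
-200 [172 165 167  24   0  20   0   0   0   0   0   0]
-160 [172 177 182  24   0  21   0   0   0   0   0   0]
-120 [ 24 159 160  24   0   0   0   0   0   0   0   0]
-80 [  0 109 108  59  47  47  90  47  47  91  51  51]
-40 [ 0  0  0 59 47 69 91 47 64 92 57 57]
0 [ 0  0  0 60 51 74 91 52 77 92 54 53]
40 [ 0  0  0 58 75 75 89  0 86 91 51 50]
80 [202 201   0   0  76  76  33  31   0   0   0   0]
120 [206 226 226 210 202   0   0   0   0  47  59   0]
160 [207 206 226 209 206 221 225   0   0  55  60  48]
200 [207 206 207 206 207 225 227   0   0  59  60   0]
240 [227 226 210 210 210 207   0   0  44  59  59 276]
```

```bash
python3 - <<'E'
from h import *
c,s=np.cos(.41),np.sin(.41)
for n in("scene","side"):
    K,D,T=cam(n); _,d=eyes.snapshot(n); v,u=np.mgrid[0:400,0:640]; z=d.ravel()
    uv=np.stack([u.ravel(),v.ravel()],1).astype(float)[z>0]; z=z[z>0]
    q=cv2.undistortPoints(uv[:,None],K,D)[:,0]; P=(np.c_[q,np.ones(len(q))]*z[:,None])@T[:3,:3].T+T[:3,3]
    d=P-[.5105,.082,0]; gx=c*d[:,0]+s*d[:,1]; gy=-s*d[:,0]+c*d[:,1]
    for g in (-.14,-.12,-.10,-.08,-.06,-.04,-.02):
        m=(P[:,2]>.1)&(P[:,2]<.28)&(gy>g)&(gy<g+.02)&(gx>.05)&(gx<.3)
        if m.sum()>3: print(n,g,m.sum(),np.percentile(gx[m],2).round(3))
E
```

```text
scene -0.14 630 0.153
scene -0.12 594 0.163
scene -0.1 499 0.171
scene -0.08 716 0.18
scene -0.06 492 0.188
scene -0.04 16 0.196
side -0.14 747 0.155
side -0.12 686 0.164
side -0.1 563 0.173
side -0.08 752 0.182
side -0.06 403 0.19
side -0.04 6 0.198
```

```bash
python3 -m pendant '[{"claw":0,"dx":25,"dy":-38,"dz":0,"twist":0},{"claw":0,"dx":50,"dy":-76,"dz":0,"twist":0},{"claw":0,"dx":65,"dy":-99,"dz":-30,"twist":0.0},{"claw":0,"dx":65,"dy":-99,"dz":-75,"twist":0},{"claw":0,"dx":65,"dy":-99,"dz":-120,"twist":0},{"claw":0,"dx":65,"dy":-99,"dz":-165,"twist":0},{"claw":0,"dx":65,"dy":-99,"dz":-195,"twist":0},{"claw":0,"dx":65,"dy":-99,"dz":-195,"twist":0}]'
python3 look.py pics/w3.png; python3 - <<'E'
import cv2
from h import *
im,_=eyes.snapshot("side"); a=cv2.resize(im[160:340,220:480],None,fx=1.8,fy=1.8)
w=cv2.resize(cv2.imread("pics/w3.png"),(520,325)); a=cv2.resize(a,(520,270)); cv2.imwrite("pics/m3.png",np.vstack([a,w]))
E
```

```text
clock: 4.4
tool_pos: [0.552, 0.0288, 0.1049]
eef_rot: [0.549, 0.836, -0.003, -0.003]
contact_force: [-1.2, -0.4, 0.5]
opening: 0.003
finger_force: 0.0
4.4 [0.552 0.029 0.105] [[-0.4, 0.92, -0.01], [0.92, 0.4, -0.0], [0.0, -0.01, -1.0]] [ 0.18  0.8  -0.54  1.86  0.64  0.67 -0.34] 0.0029845743361729005 [-1.2 -0.4  0.5]
button_top 0.73 [321. 227.] [0.5562 0.027  0.072 ]
button_top 0.29 [289. 110.] [0.5117 0.0843 0.072 ]
jaw_back 0.59 [318. 197.] [0.5454 0.047  0.082 ]
gauge 0.6 [287. 109.] [0.5059 0.0777 0.    ]
```

View pics/m3.png

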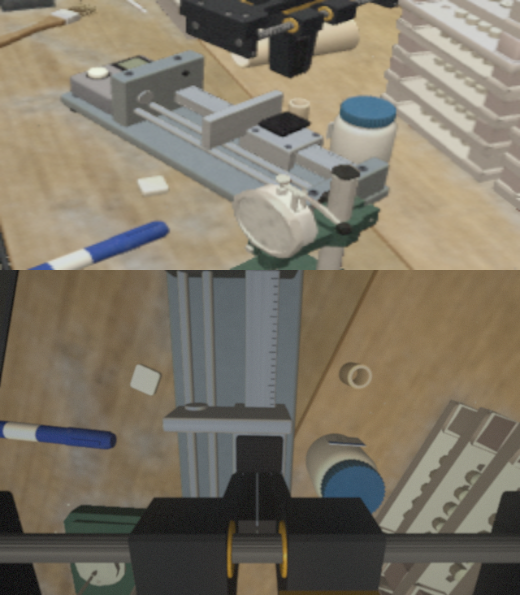

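The wrist view has the button at (259,455), lined up with the fingertips and just behind the jaw plate. The side crop shows the tip (290,72) above the button (283,125). I'll check the tip's projection in the side view before pressing.

```bash
python3 - <<'E'
from h import *
s=r.get_state(); print(s["tool_pos"])
f=lambda p:((np.array(p)-[220,160])*[2,1.5]).round()
for n in("side",):
    p=proj(cam(n),[s["tool_pos"],[.557,.0265,.072],[.552,.029,.072]]); print(p.round(1),f(p))
E
python3 -m pendant '[{"claw":0,"dx":0,"dy":0,"dz":-15,"twist":0},{"claw":0,"dx":0,"dy":0,"dz":-24,"twist":0},{"claw":0,"dx":0,"dy":0,"dz":-24,"twist":0},{"claw":0,"dx":0,"dy":0,"dz":-24,"twist":0}]'
```

```text
[0.55587957 0.02969066 0.10985314]
[[363.  220.4]
 [362.8 239.8]
 [359.5 239.4]] [[286.  91.]
 [286. 120.]
 [279. 119.]]
clock: 5.2
tool_pos: [0.555, 0.0297, 0.0846]
eef_rot: [0.549, 0.836, 0.0, -0.0]
contact_force: [0.2, -0.5, -0.9]
opening: 0.006
finger_force: 0.0
```

```bash
python3 -m pendant '[{"claw":0,"dx":0,"dy":0,"dz":-5,"twist":0},{"claw":0,"dx":0,"dy":0,"dz":-10,"twist":0},{"claw":0,"dx":0,"dy":0,"dz":-14,"twist":0},{"claw":0,"dx":0,"dy":0,"dz":-14,"twist":0},{"claw":0,"dx":0,"dy":0,"dz":-14,"twist":0}]'
```

```text
clock: 5.7
tool_pos: [0.5548, 0.0297, 0.0703]
eef_rot: [0.549, 0.836, -0.0, -0.0]
contact_force: [-0.2, 0.2, 0.5]
opening: -0.002
finger_force: 0.0
```

```bash
python3 -m pendant '[{"claw":0,"dx":0,"dy":0,"dz":-2,"twist":0},{"claw":0,"dx":0,"dy":0,"dz":-3,"twist":0},{"claw":0,"dx":0,"dy":0,"dz":-3,"twist":0},{"claw":0,"dx":0,"dy":0,"dz":-3,"twist":0}]'; python3 -m pendant '[{"claw":0,"dx":0,"dy":0,"dz":-2,"twist":0},{"claw":0,"dx":0,"dy":0,"dz":-3,"twist":0},{"claw":0,"dx":0,"dy":0,"dz":-3,"twist":0},{"claw":0,"dx":0,"dy":0,"dz":-3,"twist":0}]'
```

```text
clock: 6.1
tool_pos: [0.555, 0.0296, 0.0675]
eef_rot: [0.549, 0.836, 0.0, 0.0]
contact_force: [0.3, 0.1, -1.0]
opening: 0.004
finger_force: 0.0
clock: 6.5
tool_pos: [0.5549, 0.0297, 0.0644]
eef_rot: [0.549, 0.836, 0.0, -0.0]
contact_force: [0.2, 0.3, 0.1]
opening: 0.005
finger_force: 0.0
```

```bash
python3 - <<'E'
from h import *
out=[]
for n,(y,x) in dict(scene=(170,310),side=(180,300)).items():
    im,_=eyes.snapshot(n); p=proj(cam(n),[r.get_state()["tool_pos"]])[0]; print(n,p.round(1),((p-[x,y])*5).round())
    out.append(cv2.resize(im[y:y+90,x:x+120],(600,450),interpolation=cv2.INTER_CUBIC))
cv2.imwrite("pics/c4.png",cv2.resize(np.hstack(out),(800,300)))
E
```

```text
scene [376.7 235.3] [334. 326.]
side [360.6 242.5] [303. 312.]
```

View pics/c4.png

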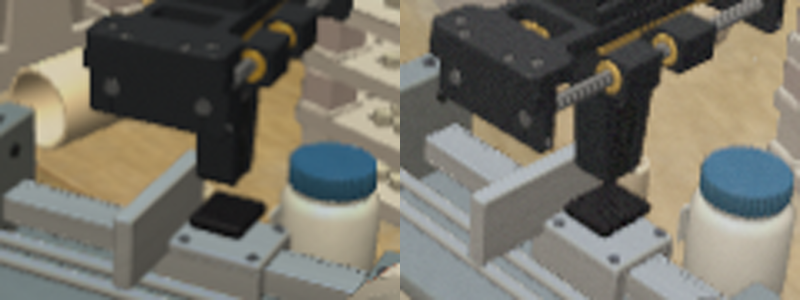

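The crops show the fingertips, at (220,182) left and (608,178) right, still about 16 mm above the button. They are centred over it and slightly towards the jaw. So the real tip sits higher than the reported TCP, and I'll keep lowering until I feel force.

```bash
python3 -m pendant '[{"claw":0,"dx":0,"dy":0,"dz":-4,"twist":0},{"claw":0,"dx":0,"dy":0,"dz":-7,"twist":0},{"claw":0,"dx":0,"dy":0,"dz":-7,"twist":0}]'; python3 -m pendant '[{"claw":0,"dx":0,"dy":0,"dz":-2,"twist":0},{"claw":0,"dx":0,"dy":0,"dz":-4,"twist":0},{"claw":0,"dx":0,"dy":0,"dz":-4,"twist":0}]'; python3 -m pendant '[{"claw":0,"dx":0,"dy":0,"dz":-2,"twist":0},{"claw":0,"dx":0,"dy":0,"dz":-3,"twist":0},{"claw":0,"dx":0,"dy":0,"dz":-3,"twist":0}]'
```

```text
clock: 6.9
tool_pos: [0.5546, 0.0295, 0.0569]
eef_rot: [0.549, 0.836, -0.0, -0.0]
contact_force: [-0.7, -0.6, 0.2]
opening: 0.004
finger_force: 0.0
clock: 7.2
tool_pos: [0.5548, 0.0296, 0.0532]
eef_rot: [0.549, 0.836, -0.0, -0.0]
contact_force: [-0.9, 0.8, -0.2]
opening: 0.007
finger_force: 0.0
clock: 7.5
tool_pos: [0.5549, 0.0296, 0.0503]
eef_rot: [0.549, 0.836, -0.0, -0.0]
contact_force: [-0.3, -0.4, -0.3]
opening: 0.008
finger_force: 0.0
```

```bash
python3 -m pendant '[{"claw":0,"dx":0,"dy":0,"dz":-2,"twist":0},{"claw":0,"dx":0,"dy":0,"dz":-2,"twist":0}]'; python3 -m pendant '[{"claw":0,"dx":0,"dy":0,"dz":-2,"twist":0},{"claw":0,"dx":0,"dy":0,"dz":-2,"twist":0}]';python3 -m pendant '[{"claw":0,"dx":0,"dy":0,"dz":-2,"twist":0},{"claw":0,"dx":0,"dy":0,"dz":-2,"twist":0}]'
```

```text
clock: 7.7
tool_pos: [0.5548, 0.0296, 0.0483]
eef_rot: [0.549, 0.836, -0.0, -0.0]
contact_force: [-0.9, 0.1, 0.4]
opening: 0.003
finger_force: 0.0
clock: 7.9
tool_pos: [0.5551, 0.0297, 0.0466]
eef_rot: [0.549, 0.836, 0.0, 0.0]
contact_force: [-1.4, -0.0, 3.6]
opening: 0.003
finger_force: 1.9
clock: 8.1
tool_pos: [0.5551, 0.0297, 0.0446]
eef_rot: [0.549, 0.836, 0.0, 0.0]
contact_force: [-1.1, -0.3, 4.0]
opening: 0.005
finger_force: 2.3
```

```bash
python3 -m pendant '[{"claw":0,"dx":0,"dy":0,"dz":-2,"twist":0},{"claw":0,"dx":0,"dy":0,"dz":-3,"twist":0},{"claw":0,"dx":0,"dy":0,"dz":-3,"twist":0}]'; python3 -m pendant '[{"claw":0,"dx":0,"dy":0,"dz":-1,"twist":0},{"claw":0,"dx":0,"dy":0,"dz":-2,"twist":0},{"claw":0,"dx":0,"dy":0,"dz":-2,"twist":0}]'
```

```text
clock: 8.4
tool_pos: [0.5551, 0.0297, 0.0416]
eef_rot: [0.549, 0.836, 0.0, 0.0]
contact_force: [-1.0, -0.1, 4.9]
opening: 0.01
finger_force: 2.8
clock: 8.7
tool_pos: [0.5551, 0.0296, 0.0401]
eef_rot: [0.549, 0.836, 0.0, 0.0]
contact_force: [-2.4, -0.3, 9.3]
opening: 0.002
finger_force: 4.5
```

```bash
python3 -m pendant '[{"claw":0,"dx":-2,"dy":4.6,"dz":0,"twist":0},{"claw":0,"dx":-4,"dy":9.2,"dz":0,"twist":0},{"claw":0,"dx":-6,"dy":13.8,"dz":0,"twist":0},{"claw":0,"dx":-8,"dy":18.3,"dz":0,"twist":0},{"claw":0,"dx":-8,"dy":18.3,"dz":0,"twist":0}]'
```

```text
clock: 9.2
tool_pos: [0.5471, 0.0489, 0.0401]
eef_rot: [0.549, 0.836, 0.001, 0.0]
contact_force: [-1.2, -0.1, 8.4]
opening: 0.006
finger_force: 4.2
```

```bash
python3 -m pendant '[{"claw":0,"dx":-4,"dy":9.2,"dz":0,"twist":0},{"claw":0,"dx":-8,"dy":18.3,"dz":0,"twist":0},{"claw":0,"dx":-12,"dy":27.5,"dz":0,"twist":0},{"claw":0,"dx":-16,"dy":36.7,"dz":0,"twist":0},{"claw":0,"dx":-20,"dy":45.9,"dz":0,"twist":0},{"claw":0,"dx":-22,"dy":50.5,"dz":0,"twist":0},{"claw":0,"dx":-22,"dy":50.5,"dz":0,"twist":0}]'
python3 - <<'E'
from h import *
for n in("scene","side"):
    c=cam(n); im,_=eyes.snapshot(n); cv2.imwrite(f"pics/{n}5.png",im)
    for q,z in dict(anvil_face=.058,jaw_back=.082,zero_key_top=.056,gauge=0).items():
        for o in nets.place_of(n,q)[:1]:
            uv=np.array(o["position"])*[640,400]; print(n,q,round(o["confidence"],2),uv.round(),onz(c,uv,z).round(3))
a=[cv2.resize(cv2.imread(f"pics/{n}5.png")[170:290,240:400],(400,300)) for n in("scene","side")]
cv2.imwrite("pics/c5.png",np.hstack(a))
E
```

```text
clock: 9.9
tool_pos: [0.5258, 0.1005, 0.0401]
eef_rot: [0.548, 0.836, 0.002, 0.0]
contact_force: [-0.6, 1.0, 7.2]
opening: 0.006
finger_force: 3.3
scene anvil_face 0.81 [301. 234.] [0.46  0.125 0.058]
scene jaw_back 0.92 [329. 216.] [0.512 0.112 0.082]
scene zero_key_top 0.46 [267. 220.] [0.44  0.212 0.056]
scene gauge 0.63 [336. 261.] [0.511 0.088 0.   ]
side anvil_face 0.62 [294. 224.] [0.463 0.127 0.058]
side jaw_back 0.63 [323. 214.] [0.513 0.107 0.082]
side zero_key_top 0.55 [268. 210.] [0.43  0.191 0.056]
side gauge 0.73 [323. 260.] [0.505 0.078 0.   ]
```

View pics/c5.png

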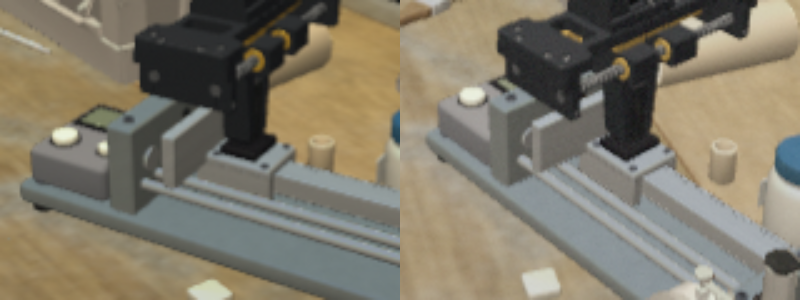

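The carriage has followed, the button is under the fingertip at (250,145), and the jaw is about 25 mm from the anvil. The tube, plate and jar have not moved. The gripper body clears the anvil bracket.

```bash
python3 -m pendant '[{"claw":0,"dx":-2,"dy":4.6,"dz":0,"twist":0},{"claw":0,"dx":-4,"dy":9.2,"dz":0,"twist":0},{"claw":0,"dx":-6,"dy":13.8,"dz":0,"twist":0},{"claw":0,"dx":-8,"dy":18.3,"dz":0,"twist":0},{"claw":0,"dx":-8,"dy":18.3,"dz":0,"twist":0}]'; python3 -m pendant '[{"claw":0,"dx":-1,"dy":2.3,"dz":0,"twist":0},{"claw":0,"dx":-2,"dy":4.6,"dz":0,"twist":0},{"claw":0,"dx":-2,"dy":4.6,"dz":0,"twist":0}]'
```

```text
clock: 10.9
tool_pos: [0.5185, 0.1169, 0.0401]
eef_rot: [0.549, 0.836, 0.001, 0.001]
contact_force: [1.0, -1.5, 8.1]
opening: 0.004
finger_force: 3.6
clock: 11.2
tool_pos: [0.5169, 0.1197, 0.0401]
eef_rot: [0.55, 0.835, -0.0, 0.002]
contact_force: [2.6, -3.2, 7.8]
opening: 0.006
finger_force: 3.8
```

```bash
python3 -m pendant '[{"claw":0,"dx":-1,"dy":2.3,"dz":0,"twist":0},{"claw":0,"dx":-1.2,"dy":2.8,"dz":0,"twist":0},{"claw":0,"dx":-1.2,"dy":2.8,"dz":0,"twist":0}]'; python3 -m pendant '[{"claw":0,"dx":-1,"dy":2.3,"dz":0,"twist":0},{"claw":0,"dx":-1.2,"dy":2.8,"dz":0,"twist":0},{"claw":0,"dx":-1.2,"dy":2.8,"dz":0,"twist":0}]'
```

```text
clock: 11.5
tool_pos: [0.5158, 0.1217, 0.0401]
eef_rot: [0.55, 0.835, -0.0, 0.002]
contact_force: [2.5, -4.5, 9.1]
opening: 0.004
finger_force: 4.4
clock: 11.8
tool_pos: [0.5157, 0.1218, 0.0401]
eef_rot: [0.551, 0.834, -0.002, 0.004]
contact_force: [4.9, -8.2, 7.8]
opening: 0.005
finger_force: 7.2
```

```bash
python3 - <<'E'
from h import *
a=[]
for n in("scene","side"):
    im,_=eyes.snapshot(n); a.append(cv2.resize(im[190:250,270:350],(400,300),interpolation=cv2.INTER_CUBIC))
cv2.imwrite("pics/c6.png",np.hstack(a))
E
```

```text
(no output)
```

View pics/c6.png

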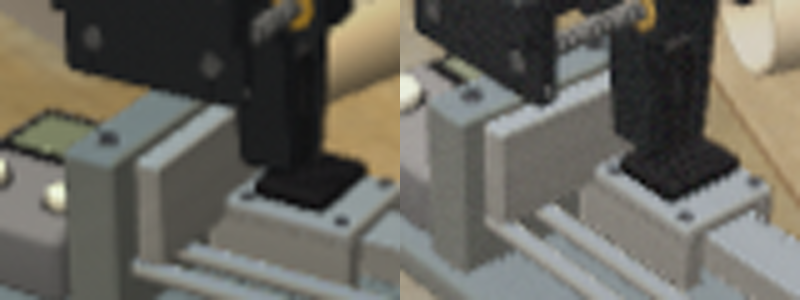

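The jaw plate is right against the anvil bracket in both crops, at (150,160) left and (490,150) right, and the push force rises with no travel. It is closed, so I'll let the button up under light preload, back off and rise.

```bash
python3 -m pendant '[{"claw":0,"dx":0,"dy":0,"dz":4,"twist":0},{"claw":0,"dx":0,"dy":0,"dz":8,"twist":0},{"claw":0,"dx":0,"dy":0,"dz":11,"twist":0},{"claw":0,"dx":3,"dy":-7,"dz":12,"twist":0},{"claw":0,"dx":4,"dy":-9,"dz":16,"twist":0},{"claw":0,"dx":4,"dy":-9,"dz":60,"twist":0},{"claw":0,"dx":4,"dy":-9,"dz":105,"twist":0},{"claw":0,"dx":4,"dy":-9,"dz":105,"twist":0}]'
python3 look.py pics/w7.png
```

```text
clock: 12.7
tool_pos: [0.5195, 0.1206, 0.1494]
eef_rot: [0.549, 0.836, 0.005, 0.002]
contact_force: [-0.1, 0.8, -0.5]
opening: 0.009
finger_force: 0.0
12.7 [0.519 0.121 0.149] [[-0.4, 0.92, 0.01], [0.92, 0.4, 0.01], [0.0, 0.01, -1.0]] [ 0.03  0.71 -0.57  1.9   0.58  0.69 -0.48] 0.008860409109034137 [-0.1  0.8 -0.5]
anvil_face 0.79 [247. 159.] [0.462  0.1266 0.058 ]
anvil_face 0.16 [248.  37.] [0.4338 0.2052 0.058 ]
button_top 0.75 [310. 213.] [0.52   0.1098 0.072 ]
jaw_back 0.68 [309. 184.] [0.51   0.1328 0.082 ]
zero_key_top 0.81 [248.  42.] [0.4346 0.2025 0.056 ]
mode_key_top 0.67 [253. 100.] [0.451  0.1674 0.056 ]
gauge 0.57 [285. 212.] [0.5073 0.078  0.    ]
```

View pics/w7.png

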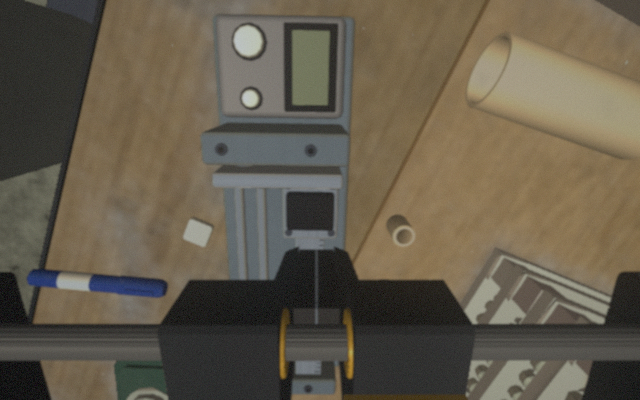

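The wrist view shows the carriage closed, with the jaw plate (280,177) against the anvil bracket. The button is up at (310,212), the large key at (248,42) and the small key at (251,98), so the gauge has not shifted. Moving over the large key.

```bash
python3 -m pendant '[{"claw":0,"dx":-30,"dy":29,"dz":0,"twist":0},{"claw":0,"dx":-60,"dy":58,"dz":0,"twist":0},{"claw":0,"dx":-85,"dy":82,"dz":0,"twist":0},{"claw":0,"dx":-85,"dy":82,"dz":-40,"twist":0},{"claw":0,"dx":-85,"dy":82,"dz":-80,"twist":0},{"claw":0,"dx":-85,"dy":82,"dz":-100,"twist":0},{"claw":0,"dx":-85,"dy":82,"dz":-100,"twist":0},{"claw":0,"dx":-85,"dy":82,"dz":-100,"twist":0}]'
python3 - <<'E'
from h import *
a=[]
for n in("scene","side"):
    im,_=eyes.snapshot(n); a.append(cv2.resize(im[170:245,230:330],(400,300),interpolation=cv2.INTER_CUBIC))
cv2.imwrite("pics/c8.png",np.hstack(a)); print(r.get_state()["tool_pos"])
E
```

```text
clock: 13.85
tool_pos: [0.4311, 0.2, 0.0442]
eef_rot: [0.549, 0.836, -0.001, -0.0]
contact_force: [-0.3, 0.3, 0.8]
opening: 0.007
finger_force: 0.0
[0.43206585 0.20033442 0.04526259]
```

View pics/c8.png

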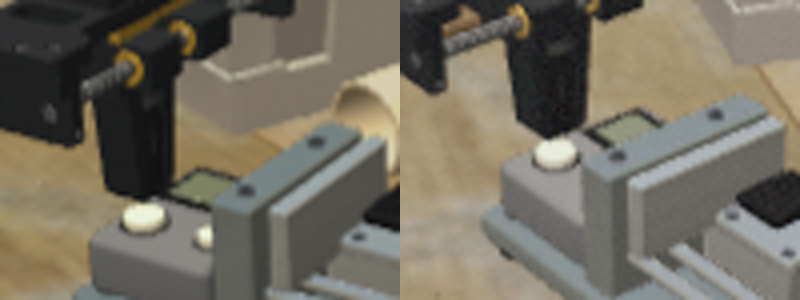

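The tip at (137,195) is just above the large key (144,217), clear of the small key and the bracket. I'll correct by 2 mm and press.

```bash
python3 -m pendant '[{"claw":0,"dx":2,"dy":2,"dz":-5,"twist":0},{"claw":0,"dx":2,"dy":2,"dz":-10,"twist":0},{"claw":0,"dx":2,"dy":2,"dz":-13,"twist":0},{"claw":0,"dx":2,"dy":2,"dz":-13,"twist":0}]';python3 -m pendant '[{"claw":0,"dx":0,"dy":0,"dz":-2,"twist":0},{"claw":0,"dx":0,"dy":0,"dz":-3,"twist":0},{"claw":0,"dx":0,"dy":0,"dz":-3,"twist":0}]'
```

```text
clock: 14.35
tool_pos: [0.4337, 0.2019, 0.0312]
eef_rot: [0.549, 0.836, 0.0, 0.0]
contact_force: [-0.6, 0.3, -0.0]
opening: 0.005
finger_force: 0.0
clock: 14.65
tool_pos: [0.4337, 0.2019, 0.0286]
eef_rot: [0.549, 0.836, 0.0, 0.0]
contact_force: [0.1, -0.7, 3.1]
opening: 0.006
finger_force: 2.0
```

```bash
python3 -m pendant '[{"claw":0,"dx":0,"dy":0,"dz":-2,"twist":0},{"claw":0,"dx":0,"dy":0,"dz":-3,"twist":0},{"claw":0,"dx":0,"dy":0,"dz":-3.5,"twist":0},{"claw":0,"dx":0,"dy":0,"dz":-3.5,"twist":0},{"claw":0,"dx":0,"dy":0,"dz":-3.5,"twist":0}]'
```

```text
clock: 15.15
tool_pos: [0.4338, 0.2019, 0.0267]
eef_rot: [0.549, 0.836, 0.001, 0.001]
contact_force: [-2.1, -1.8, 24.5]
opening: 0.006
finger_force: 12.3
```

```bash
python3 -m pendant '[{"claw":0,"dx":0,"dy":0,"dz":4,"twist":0},{"claw":0,"dx":0,"dy":0,"dz":10,"twist":0},{"claw":0,"dx":0,"dy":0,"dz":50,"twist":0},{"claw":0,"dx":0,"dy":0,"dz":95,"twist":0},{"claw":0,"dx":30,"dy":-40,"dz":130,"twist":0},{"claw":0,"dx":45,"dy":-60,"dz":150,"twist":0},{"claw":0,"dx":45,"dy":-60,"dz":150,"twist":0},{"claw":0,"dx":45,"dy":-60,"dz":150,"twist":0}]'
python3 look.py pics/w9.png
```

```text
clock: 15.95
tool_pos: [0.4787, 0.1412, 0.175]
eef_rot: [0.55, 0.835, 0.0, -0.0]
contact_force: [-1.1, 1.1, -0.4]
opening: 0.005
finger_force: 0.0
15.95 [0.479 0.141 0.175] [[-0.39, 0.92, 0.0], [0.92, 0.39, 0.0], [0.0, 0.0, -1.0]] [ 0.    0.64 -0.61  1.97  0.56  0.7  -0.55] 0.004506222758457543 [-1.1  1.1 -0.4]
anvil_face 0.96 [290. 195.] [0.4618 0.125  0.058 ]
button_top 0.84 [347. 240.] [0.5196 0.1116 0.072 ]
jaw_back 0.92 [349. 221.] [0.5115 0.1308 0.082 ]
zero_key_top 0.73 [294.  91.] [0.4328 0.2043 0.056 ]
mode_key_top 0.52 [294. 145.] [0.4489 0.1654 0.056 ]
mode_key_top 0.3 [293.  93.] [0.4329 0.2029 0.056 ]
gauge 0.79 [316. 235.] [0.5068 0.0771 0.    ]
```

View pics/w9.png

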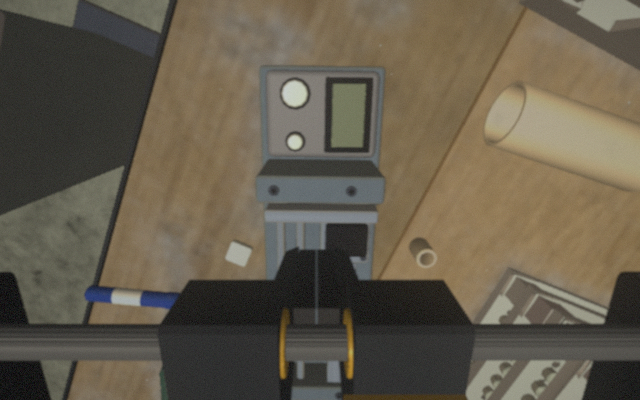

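The gauge is closed, with the jaw (320,215) on the anvil bracket. The keys at (295,93) and (295,142) are up, the bystanders have not moved, and the tool is clear.

```bash
python3 -c "
from plant import r
print(r.finish_job())"
```

```text
the job is handed in; nothing more can be done
None
```

The gauge is closed on its end stop with the button up, and the large key was pressed right down and let go. The job is handed in, but the hand-in returned no verdict; the final picture shows the small key, tube and plate untouched (the jar was out of view).

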